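Stow the block plane: push the loaded tote up the ramp behind its lip

ROBOT

A 7-joint arm with a two-finger parallel gripper is mounted at the origin on the work surface. World frame = base frame: x ahead of the robot, y to its left, z up, the work surface at z = 0. Lengths are in m, angles in rad, forces in N, time in s.
With the tool pointing down it reaches from about 0.425 to 0.95 m from the base axis. Payload 16.7 kg.
Tool frame: the origin (TCP) lies between the finger pads; the fingertips stand ahead of it and the grasp point (between the pads) lies 3 mm ahead of it (arm.tips_ahead is the z of the fingertips in the tool frame, in m); z points along the fingers, y is the line along which they close (so a half turn about z gives the same grasp; the last joint's range is limited). The gripper opens to 94 mm and grips with 3 to 60 N. Pads are 16 mm wide; open, the fingers measure 119 mm over their backs; the gripper's body (75 mm by 177 mm) begins 78 mm behind the grasp point.
Start: joints at [-0.149, 0.426, 0.074, 1.606, -0.034, 1.111, -0.067], TCP at [0.675, -0, 0.227] pointing down, gripper open.
Joint ranges: [-2.85, 2.85], [-0.5, 2.14], [-1.23, 1.37], [0.21, 2.46], [-1.02, 4.16], [0.16, 2.05], [-2.73, 2.73]. Speed limits (rad/s): [1.89, 1.89, 2.39, 2.39, 3.01, 3.01, 3.01].

INTERFACE

Orientations are given as a unit quaternion [w, x, y, z].
In Python, from station import arm, vision gives the robot as it stands.
- The arm moves only by the tool drive_tool, never from a script. Its argument "rows" is a list of rows, each an object with "translation": the shift along the tool's x, y, z in m, a list of three; "rotation": the turn, a rotation vector about the tool's x, y, z in degrees, a list of three; "grip": the closure, from -1 (fully open) to 1 (shut). In form: [{"translation": [dx, dy, dz], "rotation": [wx, wy, wz], "grip": grip}, ...]. A call has 1 to 5 rows; each row is the pose to reach, as a shift and turn from the pose commanded when the call began, along the tool's axes at that moment; what a row does not reach only later rows make up. A row lasts 1/8 s, in which the tool goes at most 62.5 mm and 10.7 degrees, less where a joint would pass 70% of its speed; a pose out of reach is approached as far as the arm can. A call with a gripper value outside its range is refused whole. The fingers move at their own pace and stop on an object; the grip force is fixed at half the most. Time passes only in rows, so rows that repeat a pose let the fingers close. It gives the time, the measured TCP pose, the force, the opening and the grip force at its end, in the units of the state.
- arm.read_state(): the state, without advancing time (a new reading comes with each control period).
- vision.grab_frame(name): name is "scene" or "side" or "wrist"; returns the picture (480x640x3 uint8, red, green, blue); there is no depth.
- vision.calibration(name): a dict with "vfov" (degrees; the focal length in pixels is half the picture's height over the tangent of half this angle, whatever the lens; pixels are square), "cx", "cy" (the principal point, pixels), "k1" (the pictures are not rectified: a ray, as slopes to the right and down, at radius r is drawn at 1 + k1 r^2 times it, then the intrinsics apply), "R" (3x3) and "t" (3): a world point X has camera coordinates R X + t; the wrist camera has in their place "tool_from_camera" (4x4, takes a point from camera to tool coordinates, whose origin is the TCP and whose axes are the flange's). Camera axes: x right, y down, z forward; pixel columns grow to the right and rows downward; lengths in m; the calibration is good to about 2 mm. A picture is of the moment at which its call begins: read the wrist's pose just before it. calibration takes no time and is no camera call.
- arm.job_done(): hands the job in; it is judged then, once.
The state is a dict: "time": time; "joint_pos": joint angles; "qvel": joint speeds; "joint_efforts": joint torques, N m; "tcp_pos": TCP position; "tool_rot": TCP orientation; "ft_force": force on the tool from outside, world axes, zero at the start; "torque": the same for the moment, N m; "finger_gap": opening from 0.0 (shut) to 1.0 (fully open); "grasp_force": force on a finger pad.
Only numpy, scipy, OpenCV 4.12 (cv2) and the standard library are available. Lean on these libraries where they do the work, as an engineer would, in place of code of your own. Each camera call takes 0.05 s, during which the arm holds its last target. There are 200 camera calls.

TASK

Put the little brass block plane into the green tote, then push the tote up the wooden ramp, without lifting it off, until its tail drops behind the brass lip and the tote sits flat on the slope. The lip's frame is set differently each time, so feel for it and come gently onto the black sprung bumper above it: never ram the bumper. Let go of everything and leave the other things on the bench where they are.

Things in the scene. Friction and masses are not known exactly. Their poses are not given: they have to be found in the camera images.
- ramp: The ramp's base, on the bench. Origin: on the bench, under the middle of the slope's foot; x points up the ramp, level. From the foot a level landing board (top 8 mm above the bench) reaches 175 mm back along -x. Dark rails run along both edges of landing and slope, 122 mm apart inside, 16 mm wide, 22 mm high. The ramp is 160 mm wide.
- deck: The ramp's sloped deck of pale wood, 335 mm long, rising at 14 degrees (0.244 rad). Origin: middle of the slope's foot, on the deck's surface, 8 mm above the bench. x points up the slope along the deck, z square to it. On the rails is clamped a latch frame with steel side bars; its place differs each time, is not reported, and does not give under the push.
- slope_mid (a point): Point on the deck's middle line 160 mm up the slope. Below it lies the latch frame's brass lip across the deck, 7 mm high: a 40 mm long run-up, a 6 mm flat crest, and an upright back face on the upper side, somewhere 60 to 105 mm up from the foot. A pushing finger's friction can hold the tote's tail up past the lip; the tail then drops when the push is relaxed.
- slope_top (a point): Middle of the deck's upper end. Below it the latch frame carries a black rubber bumper, 100 mm wide, 8 to 48 mm above the deck, its face 134 mm up from the lip's back face (the 130 mm tote fits with 4 mm to spare). It gives along the slope on a spring: 1 N at first touch, 1.2 N more per mm, 20 mm of travel. The tote must never press it with more than 12 N.
- tote: Green open-topped wooden tote, 130 mm long (x), 110 mm wide (y), 55 mm high, walls and floor 5 mm, about 0.35 kg. Origin: centre of its underside; x points from its tail to its front (up the ramp), z up. It starts on the level landing, between the guide rails, its front just short of the slope.
- tote_tail (a point): Middle of the tote's lower tail edge (the end to push on), 65 mm behind the tote's origin.
- tote_front (a point): Middle of the tote's lower front edge, 65 mm ahead of the tote's origin.
- plane: Small brass block plane, about 0.25 kg: brass body 84 mm long (x), 30 mm wide (y), 24 mm high, with a dark wooden wedge and knob on top (in all 40 mm high). Origin: centre of its sole. Grip the brass sides, across y.
- spool_clamp: Bystander: small pale wooden spool clamp standing upright, 34 mm across, 60 mm high. Origin: centre of its foot.
- rosin_tin: Bystander: flat round red tin, 48 mm across, 22 mm high. Origin: centre of its underside.
- glue_bottle: Bystander: clear bottle with white cap, 56 mm across, 150 mm high. Origin: centre of its underside.
- varnish_jar: Bystander: amber jar, 68 mm across, 85 mm high. Origin: centre of its underside.
- gouge: Bystander: gouge with a handle lying on the bench, 200 mm long along its x.
- brush: Bystander: brush lying on the bench along its x.
- scroll: Bystander: carved reddish violin scroll on a neck stub, 135 mm long, 42 mm high.
There are look-alikes about, which are no part of the job. Leave any blue or pink look-alike of the plane alone.

How it is judged:
On the way, in this order (a step that is already met when the one before it is completed fails the run):
1. the plane lies in the tote, let go, while the tote is still low on the ramp (x of plane in the frame of tote between -0.055 and 0.055 m and y of plane in the frame of tote between -0.045 and 0.045 m and z of plane in the frame of tote below 0.03 m and x of tote_tail in the frame of deck below 0 m and contact force between plane and the fingers below 0.1 N), for 0.2 s.
2. the tote's tail has dropped behind the lip and the tote lies flat on the slope (x of tote_tail in the frame of deck above 0.05 m and z of each of tote_tail, tote_front in the frame of deck below 0.003 m), for 0.2 s.
At the end, for the whole second after the job is handed in: The tote is at rest past the lip (its tail's lower edge more than 50 mm up the slope from the slope's foot), with both lower end edges within 3 mm of the sloped deck, and the plane lies at rest inside the tote (all of step 2 and x of plane in the frame of tote between -0.055 and 0.055 m and y of plane in the frame of tote between -0.045 and 0.045 m and z of plane in the frame of tote below 0.03 m and linear speed of each of tote, plane below 0.02 m/s); the robot touches nothing.
It fails at once if the bumper is rammed: the tote presses it with more than 12 N (contact force between tote and bumper_c0 above 12 N).
It fails at once if the tote is lifted off the ramp (front edge more than 35 mm or tail edge more than 60 mm off the plane of the slope) (z of tote_front in the frame of deck above 0.035 m or z of tote_tail in the frame of deck above 0.06 m).
It fails at once if another thing on the bench is moved by more than 30 mm (distance of any of spool_clamp, rosin_tin, glue_bottle, varnish_jar, gouge, brush, scroll from where it was at the start of the episode above 0.03 m).
It also fails if it takes over 72 s, if anything falls off the work surface, if the arm or the gripper's body presses on something with over 40 N, if the wrist force passes 120 N, or if a joint passes its speed limit or range.

## Working session

There is one attempt and no reset: what is moved stays moved. The work goes in short steps, Python scripts to look and compute and a tool call to move; the robot and the scene stay as the last step left them, time stands still between calls to the robot, and variables do not carry over. Pictures are saved under pics/ and viewed, at most 10 in all, crops included, and the job is handed in when it is done.

Besides the shell and the picture viewer there is one more tool, called after "Emit:" as name([rows], argument=value, ...), one row to a line, values as JSON. drive_tool: Moves the arm, as the interface text tells. Its arguments: {"type":"object","properties":{"rows":{"type":"array","items":{"type":"object","properties":{"translation":{"type":"array","items":{"type":"number"}},"rotation":{"type":"array","items":{"type":"number"}},"grip":{"type":"number"}}}}},"required":["rows"]}

```bash
mkdir -p pics
cat > h.py <<'E'
import numpy as np, cv2
from station import arm, vision
from scipy.spatial.transform import Rotation as Ro
def cam(name, st=None):
    c=vision.calibration(name)
    f=240/np.tan(np.radians(c["vfov"])/2)
    if "R" in c: R=np.array(c["R"]); t=np.array(c["t"]); Rw=R.T; o=-R.T@t
    else:
        T=np.array(c["tool_from_camera"]); q=st["tool_rot"]
        Rt=Ro.from_quat([q[1],q[2],q[3],q[0]]).as_matrix()
        Rw=Rt@T[:3,:3]; o=Rt@T[:3,3]+np.array(st["tcp_pos"])
    return dict(f=f,cx=c["cx"],cy=c["cy"],k1=c["k1"],Rw=Rw,o=o)
def ray(c,uv):
    d=np.array([(uv[0]-c["cx"])/c["f"],(uv[1]-c["cy"])/c["f"]]); u=d.copy()
    for _ in range(20): u=d/(1+c["k1"]*(u@u))
    v=c["Rw"]@np.array([u[0],u[1],1]); return v/np.linalg.norm(v)
def onz(c,uv,z): r=ray(c,uv); return c["o"]+r*(z-c["o"][2])/r[2]
def tri(c1,p1,c2,p2):
    a,b=ray(c1,p1),ray(c2,p2); s=np.linalg.lstsq(np.c_[a,-b],c2["o"]-c1["o"],rcond=None)[0]
    A=c1["o"]+s[0]*a;B=c2["o"]+s[1]*b; return (A+B)/2,np.linalg.norm(A-B)
def proj(c,X):
    p=c["Rw"].T@(np.array(X)-c["o"]); u=p[:2]/p[2]; u=u*(1+c["k1"]*(u@u)); return u*c["f"]+[c["cx"],c["cy"]]
def grab(name,save=None):
    st=arm.read_state(); im=vision.grab_frame(name)
    if save: cv2.imwrite("pics/"+save,im[:,:,::-1])
    return im,cam(name,st)
E
python3 - <<'E'
from h import *
import pickle
for n in("scene","side","wrist"):
    im,c=grab(n,n+"0.png"); pickle.dump(c,open(n+"0.pkl","wb")); print(n,c["o"].round(3),c["f"].round(1))
s=arm.read_state(); print(s, arm.tips_ahead)
E
```

```text
scene [ 1.543 -0.032  0.852] 456.4
side [ 0.192 -0.88   0.819] 468.3
wrist [0.675 0.072 0.383] 353.8
{'time': 0.15, 'joint_pos': array([-0.14951295,  0.42656407,  0.07385717,  1.60645942, -0.03410007,
        1.11077418, -0.06710942]), 'qvel': array([ 4.98870441e-04, -1.42879553e-03, -6.13983023e-05, -1.84219620e-03,
       -1.21919746e-03,  1.61011933e-03,  3.00505795e-04]), 'joint_efforts': array([ 3.71428541e-03, -9.36296225e+01,  3.66915867e+00, -4.54431260e+01,
       -4.87569754e-02,  1.79132586e-02,  2.30669798e-05]), 'tcp_pos': array([ 6.74688256e-01, -1.38481759e-05,  2.26952937e-01]), 'tool_rot': array([-3.13016231e-04,  7.07117087e-01,  7.07096317e-01, -3.54625803e-04]), 'ft_force': array([ 1.04384357,  0.26122201, -0.0378176 ]), 'torque': array([-0.0037624 , -0.0151727 , -0.02005119]), 'grasp_force': 0.0, 'finger_gap': 1.0009067564665746} 0.022
```

View pics/scene0.png

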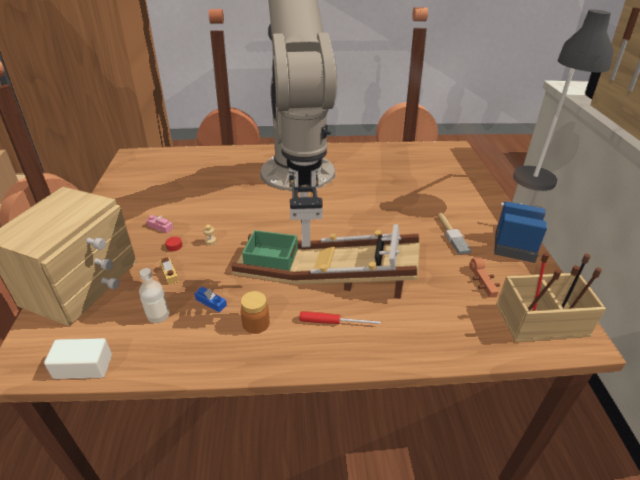

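View pics/side0.png

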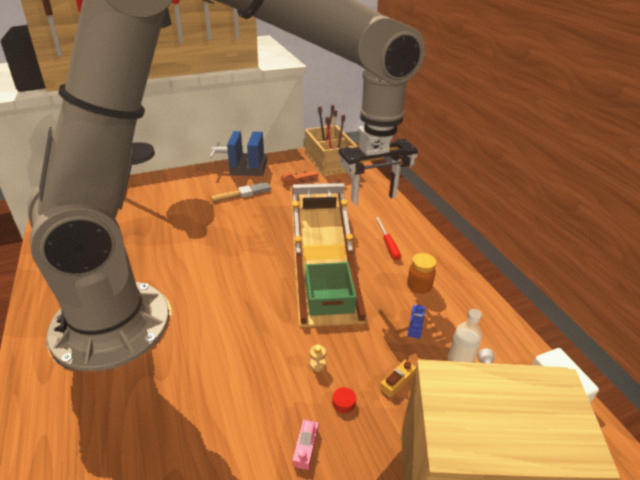

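The scene view shows the brass plane at (168,270), with a blue look-alike at (210,299) and a pink one at (160,224). In the side view they are at (398,378), (417,320) and (306,444). The brass-and-dark-wood one fits the description. The tote is at (272,250), and the ramp rises to the right, towards +y. I'll confirm this in a crop and measure.

Run:
```python
from h import *
import pickle
S=cv2.imread("pics/scene0.png");D=cv2.imread("pics/side0.png")
a=cv2.resize(S[250:290,145:195],(400,320),interpolation=3);b=cv2.resize(D[350:400,370:420],(320,320),interpolation=3)
c=cv2.resize(S[225:305,225:425],(720,280),interpolation=3)
cv2.imwrite("pics/crop1.png",np.vstack([np.hstack([a,b]),c[:,:720]]))
cs,cd=[pickle.load(open(n+"0.pkl","rb")) for n in("scene","side")]
for n,p,q in[("plane",(168,270),(398,378)),("rampfoot-left rail end far",(272,250),(331,290))]:
    print(n,tri(cs,p,cd,q), onz(cs,p,.02),onz(cd,q,.02))
for n,im,c in(("S",S,cs),("D",D,cd)):
    h=cv2.cvtColor(im,cv2.COLOR_BGR2HSV); m=cv2.inRange(h,(60,80,30),(90,255,255))
    k=max(cv2.findContours(m,0,2)[0],key=cv2.contourArea)
    hull=cv2.convexHull(k); ap=cv2.approxPolyDP(hull,3,True)[:,0]
    print(n); 
    for p in ap: print(p,onz(c,p,.063).round(3),onz(c,p,.008).round(3))
```

```text
plane (array([ 0.56662587, -0.37852307,  0.01354272]), np.float64(0.0011454995775034165)) [ 0.57367324 -0.37545483  0.02      ] [ 0.56384348 -0.38309792  0.02      ]
rampfoot-left rail end far (array([ 0.52472347, -0.09209822,  0.03355807]), np.float64(0.01405929694477188)) [ 0.49993715 -0.08818802  0.02      ] [ 0.53213698 -0.08736294  0.02      ]
S
[254 232] [ 0.467 -0.139  0.063] [ 0.392 -0.146  0.008]
[295 237] [ 0.498 -0.02   0.063] [ 0.425 -0.019  0.008]
[288 268] [ 0.632 -0.042  0.063] [ 0.569 -0.043  0.008]
[244 262] [ 0.601 -0.159  0.063] [ 0.536 -0.168  0.008]
[243 252] [ 0.558 -0.165  0.063] [ 0.49  -0.174  0.008]
D
[325 293] [ 0.497 -0.135  0.063] [ 0.519 -0.081  0.008]
```

View pics/crop1.png

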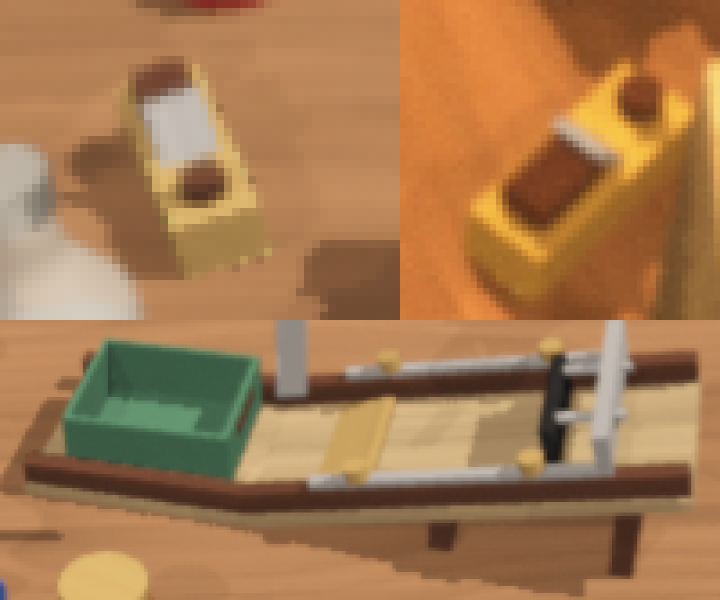

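The crop confirms the brass plane with its dark wedge and knob. The tote on the landing is open, and the lip and bumper frame are up the slope to +y. I'll move towards the plane and look with the wrist camera on the way.

Emit:
drive_tool([
  {"translation":[-0.06,-0.02,-0.03],"rotation":[0,0,0],"grip":-1},
  {"translation":[-0.12,-0.04,-0.05],"rotation":[0,0,0],"grip":-1},
  {"translation":[-0.18,-0.06,-0.05],"rotation":[0,0,0],"grip":-1},
  {"translation":[-0.24,-0.08,-0.05],"rotation":[0,0,0],"grip":-1},
  {"translation":[-0.26,-0.08,-0.05],"rotation":[0,0,0],"grip":-1},
])

```text
time: 0.78
tcp_pos: [0.593, -0.2638, 0.2778]
tool_rot: [0.0, 0.708, 0.706, -0.0]
ft_force: [0.2, -0.3, -0.7]
finger_gap: 1.001
grasp_force: 0.0
```

Run:
```python
from h import *
import pickle
im,c=grab("wrist","w1.png"); pickle.dump(c,open("w1.pkl","wb")); s=arm.read_state(); print(s["tcp_pos"],s["time"])
cs,cd=[pickle.load(open(n+"0.pkl","rb")) for n in("scene","side")]
print("bottle", tri(cs,(147,274),cd,(474,318)), "bottle foot",onz(cs,(157,320),0)); print(proj(c,[.567,-.378,.02]))
for p in[(58,240),(121,208),(70,193),(133,265),(65,318)]: print(p,onz(cs,p,.0).round(3),onz(cs,p,.15).round(3))
```

```text
[ 0.59244691 -0.26720158  0.27761637] 0.825
bottle (array([ 0.72351862, -0.37685139,  0.13653355]), np.float64(0.005597331572592161)) bottle foot [ 7.41814637e-01 -3.75448260e-01  1.11022302e-16]
[296.22201299 305.32367021]
(58, 240) [ 0.39  -0.761  0.   ] [ 0.593 -0.632  0.15 ]
(121, 208) [ 0.219 -0.608  0.   ] [ 0.452 -0.507  0.15 ]
(70, 193) [ 0.107 -0.826  0.   ] [ 0.36  -0.686  0.15 ]
(133, 265) [ 0.523 -0.49   0.   ] [ 0.703 -0.409  0.15 ]
(65, 318) [ 0.725 -0.616 -0.   ] [ 0.869 -0.513  0.15 ]
```

View pics/w1.png

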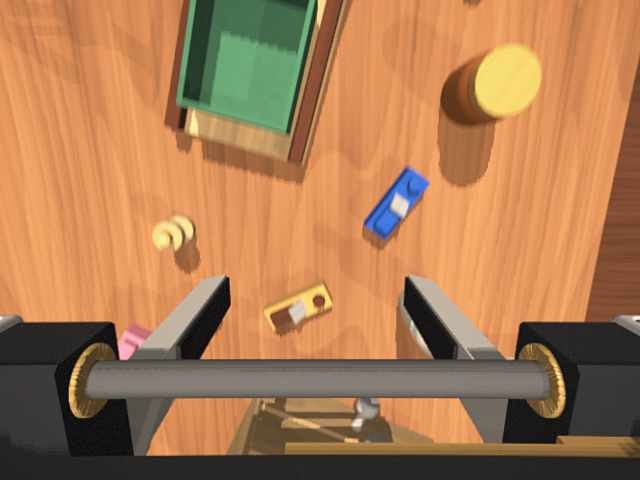

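The wrist view shows the plane at (298,306) with its long axis running up to the right. The tote's tail rim corners are at about (180,102) and (290,132), and the rail ends at about (172,125) and (300,163). The box knob is at (365,405).

```bash
cat > brass.py <<'E'
from h import *
def brass(im,c,guess,z=.024):
    u=proj(c,guess).astype(int); h=cv2.cvtColor(im,cv2.COLOR_RGB2HSV)
    m=cv2.inRange(h,(18,110,110),(32,255,255)); w=np.zeros_like(m); w[max(0,u[1]-60):u[1]+60,max(0,u[0]-60):u[0]+60]=255
    m=cv2.morphologyEx(m&w,cv2.MORPH_CLOSE,np.ones((15,15)))
    k=max(cv2.findContours(m,0,2)[0],key=cv2.contourArea)
    P=np.array([onz(c,p[0],z)[:2] for p in k],np.float32); r=cv2.minAreaRect(P); b=cv2.boxPoints(r)
    e=[b[1]-b[0],b[2]-b[1]]; L=max(e,key=np.linalg.norm); a=np.degrees(np.arctan2(L[1],L[0]))
    return np.array(r[0]),np.array(r[1]),a, k.reshape(-1,2).mean(0)
E
python3 - <<'E'
from brass import *
import pickle
im=cv2.imread("pics/w1.png")[:,:,::-1].copy(); c=pickle.load(open("w1.pkl","rb"))
r=brass(im,c,[.567,-.378,.02]); print(r)
cs,cd=[pickle.load(open(n+"0.pkl","rb")) for n in("scene","side")]
S=cv2.imread("pics/scene0.png")[:,:,::-1].copy(); r2=brass(S,cs,[.567,-.378,.02]);print(r2)
print("tri",tri(c,r[3],cs,r2[3]))
# tote: hull of green on rim plane
h=cv2.cvtColor(im,cv2.COLOR_RGB2HSV); m=cv2.inRange(h,(60,80,30),(90,255,255))
k=cv2.convexHull(max(cv2.findContours(m,0,2)[0],key=cv2.contourArea))
for p in cv2.approxPolyDP(k,4,True)[:,0]: print(p,onz(c,p,.063).round(3), proj(cs,onz(c,p,.063)).round(0))
for p in[(170,125),(183,131),(289,160),(303,165)]: print("rail",p,onz(c,p,.03).round(4))
for p in[(112,285),(100,243),(101,265)]: print(onz(cs,p,.1).round(3),tri(cs,p,c,(365,405)))
E
```

```text
(array([ 0.56888598, -0.378187  ]), array([0.08427267, 0.03269241]), np.float32(24.714912), array([297.36752137, 303.23931624]))
(array([ 0.58086324, -0.37138474]), array([0.10789646, 0.03046365]), np.float32(23.789808), array([169.84210526, 271.18421053]))
tri (array([ 0.5681598 , -0.37567482,  0.01190429]), np.float64(0.005620686699995255))
[316   0] [ 0.593 -0.057  0.063] [282. 259.]
[288 131] [ 0.565 -0.17   0.063] [241. 254.]
[186 107] [ 0.466 -0.148  0.063] [251. 232.]
[177 100] [ 0.457 -0.142  0.063] [253. 230.]
[191   0] [ 0.479 -0.057  0.063] [282. 234.]
rail (170, 125) [ 0.4351 -0.1622  0.03  ]
rail (183, 131) [ 0.4484 -0.1683  0.03  ]
rail (289, 160) [ 0.5628 -0.1991  0.03  ]
rail (303, 165) [ 0.5782 -0.2046  0.03  ]
[ 0.716 -0.469  0.1  ] (array([ 0.65431272, -0.5029358 ,  0.04493399]), np.float64(0.0026063766537806404))
[ 0.545 -0.551  0.1  ] (array([ 0.6399784 , -0.47297135,  0.14574875]), np.float64(0.07704787333081976))
[ 0.639 -0.52   0.1  ] (array([ 0.64727787, -0.49791883,  0.09076052]), np.float64(0.04716090362954939))
```

Plane: centre (0.5685, -0.3775), yaw 24.7°, measured 84×33 mm, which fits. Tote: centre about (0.527, -0.093), yaw about 75.5°, tail width 111 mm, which also fits. Next I go above the plane and turn the tool by 65°.

Emit:
drive_tool([
  {"translation":[-0.04,-0.01,0.02],"rotation":[0,0,10.5],"grip":-1},
  {"translation":[-0.08,-0.02,0.05],"rotation":[0,0,21],"grip":-1},
  {"translation":[-0.1175,-0.0265,0.08],"rotation":[0,0,31.5],"grip":-1},
  {"translation":[-0.1175,-0.0265,0.11],"rotation":[0,0,42],"grip":-1},
  {"translation":[-0.1175,-0.0265,0.13],"rotation":[0,0,52.5],"grip":-1},
])

```text
time: 1.45
tcp_pos: [0.5678, -0.3775, 0.1456]
tool_rot: [-0.001, 0.948, 0.318, -0.001]
ft_force: [0.2, 0.7, 0.2]
finger_gap: 0.997
grasp_force: 0.0
```

Emit:
drive_tool([
  {"translation":[0,0,0.0],"rotation":[0,0,10],"grip":-0.3},
  {"translation":[0,0,0.0],"rotation":[0,0,12.8],"grip":-0.3},
  {"translation":[0,0,0.0],"rotation":[0,0,12.8],"grip":-0.3},
])

```text
time: 1.82
tcp_pos: [0.5686, -0.3771, 0.1471]
tool_rot: [-0.0, 0.977, 0.214, -0.0]
ft_force: [-0.7, -0.0, 0.2]
finger_gap: 0.715
grasp_force: 0.0
```

```bash
cat > st.py <<'E'
from h import *
def axes():
    s=arm.read_state(); q=s["tool_rot"]; R=Ro.from_quat([q[1],q[2],q[3],q[0]]).as_matrix(); return s,R
E
python3 - <<'E'
from brass import *
from st import axes
im,c=grab("wrist","w2.png"); s,R=axes(); t=s["tcp_pos"]
r=brass(im,c,[.5685,-.3775,.02]);print(r,t,np.degrees(np.arctan2(R[1,1],R[0,1])), "toolshift",R.T@(np.r_[r[0],t[2]]-t))
E
```

```text
(array([ 0.57006049, -0.37677824]), array([0.08396264, 0.02924938]), np.float32(24.79838), array([318.18181818, 225.54545455])) [ 0.56855656 -0.37714437  0.14723757] -65.20248841582857 toolshift [ 1.51881846e-03  2.98399321e-04 -4.99075905e-07]
```

Aligned. Descend and grip.

Emit:
drive_tool([
  {"translation":[0.0015,0,0.05],"rotation":[0,0,0],"grip":-0.3},
  {"translation":[0.0015,0,0.09],"rotation":[0,0,0],"grip":-0.3},
  {"translation":[0.0015,0,0.121],"rotation":[0,0,0],"grip":-0.3},
  {"translation":[0.0015,0,0.121],"rotation":[0,0,0],"grip":-0.3},
  {"translation":[0.0015,0,0.121],"rotation":[0,0,0],"grip":0.6},
])

```text
time: 2.5
tcp_pos: [0.5698, -0.3769, 0.0265]
tool_rot: [-0.0, 0.977, 0.214, -0.0]
ft_force: [0.5, -0.1, 0.0]
finger_gap: 0.578
grasp_force: 0.0
```

Emit:
drive_tool([
  {"translation":[0,0,0],"rotation":[0,0,0],"grip":0.8},
  {"translation":[0,0,0],"rotation":[0,0,0],"grip":0.8},
  {"translation":[0,0,0],"rotation":[0,0,0],"grip":0.8},
  {"translation":[0,0,0],"rotation":[0,0,0],"grip":0.8},
])

```text
time: 3.0
tcp_pos: [0.57, -0.3769, 0.0268]
tool_rot: [0.0, 0.977, 0.214, 0.0]
ft_force: [-1.1, 0.9, 6.0]
finger_gap: 0.316
grasp_force: 30.0
```

Emit:
drive_tool([
  {"translation":[0,0,-0.06],"rotation":[0,0,0],"grip":0.8},
  {"translation":[0,0,-0.12],"rotation":[0,0,0],"grip":0.8},
  {"translation":[0.01,-0.035,-0.15],"rotation":[0,0,-10],"grip":0.8},
  {"translation":[0.025,-0.09,-0.15],"rotation":[0,0,-20],"grip":0.8},
  {"translation":[0.042,-0.145,-0.15],"rotation":[0,0,-30],"grip":0.8},
])

```text
time: 3.62
tcp_pos: [0.5467, -0.2261, 0.1767]
tool_rot: [0.0, 0.887, 0.462, 0.0]
ft_force: [1.2, 0.8, -3.0]
finger_gap: 0.315
grasp_force: 30.0
```

Run:
```python
from st import *
s,R=axes(); t=s["tcp_pos"]
print(t,s["finger_gap"],np.degrees(np.arctan2(R[1,1],R[0,1])), R.T@(np.array([.527,-.093,t[2]])-t))
```

```text
[ 0.54674816 -0.2261262   0.17665268] 0.31508411890520566 -35.00120246092095 [ 9.77215836e-02 -9.25368417e-02 -1.85863411e-05]
```

Emit:
drive_tool([
  {"translation":[0.04,-0.04,0],"rotation":[0,0,-10.5],"grip":0.8},
  {"translation":[0.08,-0.075,0],"rotation":[0,0,-20.5],"grip":0.8},
  {"translation":[0.098,-0.0925,0],"rotation":[0,0,-20.5],"grip":0.8},
  {"translation":[0.098,-0.0925,0],"rotation":[0,0,-20.5],"grip":0.8},
])

```text
time: 4.12
tcp_pos: [0.5282, -0.0921, 0.1764]
tool_rot: [-0.0, 0.791, 0.611, 0.0]
ft_force: [0.0, -0.4, -3.5]
finger_gap: 0.316
grasp_force: 30.0
```

Run:
```python
from st import *
import pickle
im,c=grab("wrist","w3.png"); s,R=axes(); t=s["tcp_pos"]; pickle.dump(c,open("w3.pkl","wb"))
print(t,s["time"],np.degrees(np.arctan2(R[1,1],R[0,1])))
h=cv2.cvtColor(im,cv2.COLOR_RGB2HSV); m=cv2.inRange(h,(60,80,30),(90,255,255))
k=cv2.convexHull(max(cv2.findContours(m,0,2)[0],key=cv2.contourArea))
for p in cv2.approxPolyDP(k,4,True)[:,0]: print(p,onz(c,p,.063).round(4))
```

```text
[ 0.52836329 -0.09372674  0.17644952] 4.175 -14.735908651794814
[241 166] [ 0.4898 -0.0172  0.063 ]
[386 165] [ 0.5944 -0.0437  0.063 ]
[379 300] [ 0.5667 -0.1481  0.063 ]
[248 316] [ 0.4585 -0.1346  0.063 ]
```

View pics/w3.png

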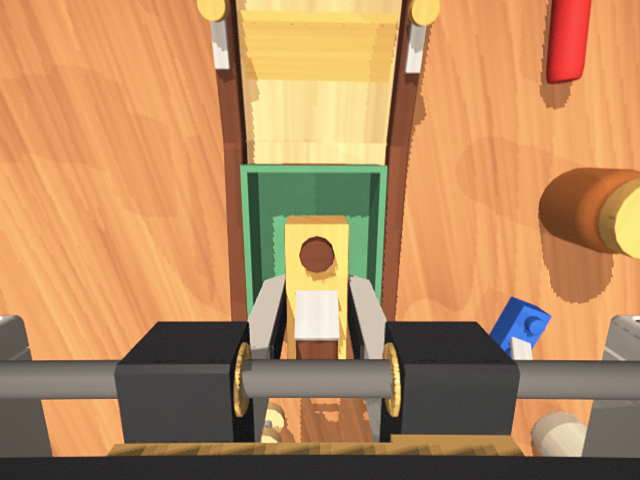

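The plane hangs centred over the tote (tote rim 241–386, plane at 316), so I lower it in and release, opening only partway.

Emit:
drive_tool([
  {"translation":[0,-0.001,0.05],"rotation":[0,0,0],"grip":0.8},
  {"translation":[0,-0.001,0.095],"rotation":[0,0,0],"grip":0.8},
  {"translation":[0,-0.001,0.125],"rotation":[0,0,0],"grip":0.8},
  {"translation":[0,-0.001,0.134],"rotation":[0,0,0],"grip":0.8},
  {"translation":[0,-0.001,0.134],"rotation":[0,0,0],"grip":0.8},
])

```text
time: 4.8
tcp_pos: [0.5276, -0.0947, 0.0426]
tool_rot: [-0.0, 0.793, 0.61, -0.0]
ft_force: [1.0, 0.1, -1.8]
finger_gap: 0.316
grasp_force: 30.0
```

Emit:
drive_tool([
  {"translation":[0,0,0],"rotation":[0,0,0],"grip":0.0},
  {"translation":[0,0,0],"rotation":[0,0,0],"grip":0.0},
  {"translation":[0,0,0],"rotation":[0,0,0],"grip":0.0},
])

```text
time: 5.18
tcp_pos: [0.528, -0.0939, 0.0432]
tool_rot: [0.0, 0.792, 0.61, 0.001]
ft_force: [-0.8, 0.5, -0.1]
finger_gap: 0.5
grasp_force: 0.0
```

Emit:
drive_tool([
  {"translation":[0,0,-0.05],"rotation":[0,0,0],"grip":0.0},
  {"translation":[0,0,-0.1],"rotation":[0,0,0],"grip":0.0},
  {"translation":[-0.05,0.001,-0.1],"rotation":[0,9,0],"grip":1},
  {"translation":[-0.105,0.001,-0.1],"rotation":[0,18,0],"grip":1},
  {"translation":[-0.105,0.001,-0.1],"rotation":[0,18,0],"grip":1},
])

```text
time: 5.8
tcp_pos: [0.5013, -0.1982, 0.1431]
tool_rot: [-0.095, 0.783, 0.602, 0.126]
ft_force: [0.8, 0.5, -0.5]
finger_gap: 0.218
grasp_force: 0.0
```

Run:
```python
from st import *
import pickle
im,c=grab("wrist","w4.png"); s,R=axes(); t=s["tcp_pos"]; pickle.dump(c,open("w4.pkl","wb"))
print(t,s["time"],s["finger_gap"],R.round(3).tolist())
S,cs=grab("scene","s4.png")
c3=pickle.load(open("w3.pkl","rb"))
e=np.array([np.cos(np.radians(75.5)),np.sin(np.radians(75.5)),0]); fm=np.array([.542,-.0305,0])
for g in(.003,.008,.013):
    F=fm+g*e+[0,0,.008]; n=-np.sin(.244)*e+[0,0,np.cos(.244)]; X=np.cos(.244)*e+[0,0,np.sin(.244)]
    def on(c,p):
        r=ray(c,p); P=c["o"]+r*((F-c["o"])@n)/(r@n); return ((P-F)@X).round(4)
    print(g,"w3 back,start",on(c3,(320,12)),on(c3,(320,80)),"scene back",on(cs,(334.7,247.3)),on(cs,(327.8,267.9)),"start",on(cs,(320.8,248)),on(cs,(314.4,268)))
a=cv2.resize(im[:300,120:520],(800,600),interpolation=3); cv2.imwrite("pics/c4.png",a)
```

```text
[ 0.49965857 -0.20281898  0.14278104] 5.85 0.1789786789506281 [[0.249, 0.965, 0.085], [0.917, -0.263, 0.301], [0.313, 0.003, -0.95]]
0.003 w3 back,start 0.1102 0.0648 scene back 0.1137 0.1091 start 0.0715 0.0702
0.008 w3 back,start 0.1054 0.0599 scene back 0.1083 0.1038 start 0.0661 0.0647
0.013 w3 back,start 0.1007 0.0549 scene back 0.1029 0.0984 start 0.0606 0.0593
```

View pics/c4.png

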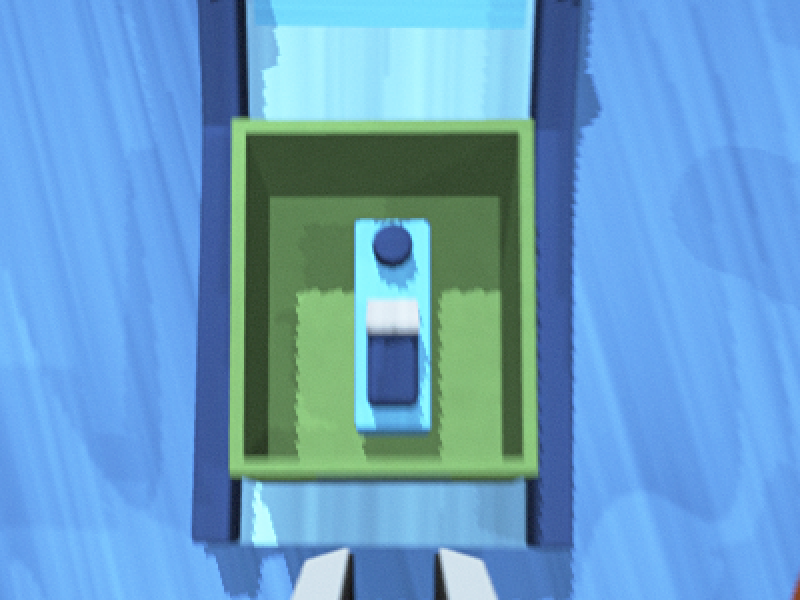

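The plane lies inside the tote, clear of the walls. Behind the tail is free landing (the crop's colours are swapped, my save slip). I close the fingers and lower them behind the tail.

Emit:
drive_tool([
  {"translation":[-0.016,0,0.048],"rotation":[0,0,0],"grip":1},
  {"translation":[-0.0312,0,0.096],"rotation":[0,0,0],"grip":1},
  {"translation":[-0.0312,0,0.096],"rotation":[0,0,0],"grip":1},
  {"translation":[-0.0312,0,0.096],"rotation":[0,0,0],"grip":1},
])

```text
time: 6.4
tcp_pos: [0.5025, -0.1956, 0.0431]
tool_rot: [-0.095, 0.782, 0.603, 0.124]
ft_force: [0.6, -0.3, 0.4]
finger_gap: 0.001
grasp_force: 0.0
```

```bash
cat > rel.py <<'E'
from st import *
e=np.array([.2504,.9681,0]); l=np.array([.9681,-.2504,0]); A=np.array([.542,-.0305,0])  # A: initial front mid
s,R=axes(); t=s["tcp_pos"]; z=R[:,2]; x=R[:,0]
c=t+.022*z+.008*x; f=s["ft_force"]
sl=(c-A)@e; print("t",s["time"],"front corner rel A",round(sl,4),"lat",round((c-A)@l,4),"z",round(c[2],4),"F along",(f@e).round(2),"Fz",f[2].round(2),"head",np.degrees(np.arctan2(x[1],x[0])).round(2),"tilt",np.degrees(np.arcsin(x[2])).round(2),"gap",s["finger_gap"].round(3), "dirs e",(R.T@e).round(3),"up",(R.T@[0,0,1]).round(3))
E
python3 rel.py
```

```text
Traceback (most recent call last):
  File "rel.py", line 5, in <module>
    sl=(c-A)@e; print("t",s["time"],"front corner rel A",round(sl,4),"lat",round((c-A)@l,4),"z",round(c[2],4),"F along",(f@e).round(2),"Fz",f[2].round(2),"head",np.degrees(np.arctan2(x[1],x[0])).round(2),"tilt",np.degrees(np.arcsin(x[2])).round(2),"gap",s["finger_gap"].round(3), "dirs e",(R.T@e).round(3),"up",(R.T@[0,0,1]).round(3))
                                                                                                                                                                                                                                                              ^^^^^^^^^^^^^^^^^^^^^
AttributeError: 'float' object has no attribute 'round'
```

Emit:
drive_tool([
  {"translation":[0.0114,0,0.0037],"rotation":[0,0,0],"grip":1},
  {"translation":[0.0228,0,0.0074],"rotation":[0,0,0],"grip":1},
  {"translation":[0.0342,0,0.0111],"rotation":[0,0,0],"grip":1},
  {"translation":[0.0456,-0.0005,0.0148],"rotation":[0,0,0],"grip":1},
  {"translation":[0.057,-0.0008,0.0185],"rotation":[0,0,0],"grip":1},
])

```text
time: 7.02
tcp_pos: [0.5169, -0.1376, 0.0423]
tool_rot: [-0.094, 0.783, 0.603, 0.124]
ft_force: [-1.4, -7.5, 4.4]
finger_gap: 0.006
grasp_force: 3.5
```

```bash
sed -i 's/s\["finger_gap"\].round(3)/s["finger_gap"]/' rel.py; python3 rel.py; python3 -c "
from h import *
grab('side','d5.png')"
```

```text
t 7.025 front corner rel A -0.0956 lat 0.0026 z 0.0238 F along -7.63 Fz 4.39 head 75.2 tilt 17.94 gap 0.0061772509648332675 dirs e [ 0.951 -0.006  0.308] up [ 0.308  0.002 -0.951]
```

Emit:
drive_tool([
  {"translation":[0.0076,0,0.0025],"rotation":[0,0,0],"grip":1},
  {"translation":[0.0152,0,0.005],"rotation":[0,0,0],"grip":1},
  {"translation":[0.0228,0,0.0074],"rotation":[0,0,0],"grip":1},
  {"translation":[0.0304,0,0.0098],"rotation":[0,0,0],"grip":1},
  {"translation":[0.038,0,0.0123],"rotation":[0,0,0],"grip":1},
])

```text
time: 7.7
tcp_pos: [0.5267, -0.0995, 0.042]
tool_rot: [-0.095, 0.783, 0.602, 0.124]
ft_force: [-2.5, -7.8, 3.6]
finger_gap: 0.009
grasp_force: 3.7
```

```bash
python3 rel.py
```

```text
t 7.7 front corner rel A -0.0562 lat 0.0026 z 0.0235 F along -8.17 Fz 3.57 head 75.18 tilt 17.94 gap 0.009320897341611288 dirs e [ 0.951 -0.006  0.308] up [ 0.308  0.001 -0.951]
```

Emit:
drive_tool([
  {"translation":[0.0076,0,0.0025],"rotation":[0,0,0],"grip":1},
  {"translation":[0.0152,0,0.005],"rotation":[0,0,0],"grip":1},
  {"translation":[0.0228,0,0.0074],"rotation":[0,0,0],"grip":1},
  {"translation":[0.0304,0,0.0098],"rotation":[0,0,0],"grip":1},
  {"translation":[0.038,0,0.0123],"rotation":[0,0,0],"grip":1},
])

```text
time: 8.32
tcp_pos: [0.5366, -0.0601, 0.0417]
tool_rot: [-0.095, 0.783, 0.603, 0.124]
ft_force: [-1.6, -3.2, -0.0]
finger_gap: 0.009
grasp_force: 2.1
```

```bash
python3 rel.py; python3 -c "
from h import *
grab('scene','s6.png')
a=cv2.imread('pics/s6.png')[200:300,225:425]; cv2.imwrite('pics/c6.png',cv2.resize(a,(800,400),interpolation=3))"
```

```text
t 8.325 front corner rel A -0.0156 lat 0.0022 z 0.0233 F along -3.46 Fz -0.05 head 75.19 tilt 17.98 gap 0.009280317357354281 dirs e [ 0.951 -0.005  0.309] up [ 0.309  0.    -0.951]
```

View pics/c6.png

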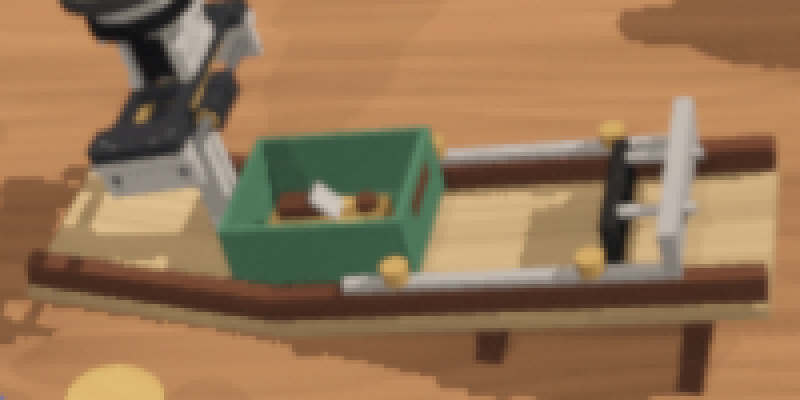

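The tote is straight between the rails, the plane is inside, and the tail is still on the landing. I go on gently, then turn the path up the slope.

Emit:
drive_tool([
  {"translation":[0.005,0,0.0016],"rotation":[0,0,0],"grip":1},
  {"translation":[0.01,0,0.0032],"rotation":[0,0,0],"grip":1},
  {"translation":[0.0143,0,0.0046],"rotation":[0,0,0],"grip":1},
  {"translation":[0.0203,0,0.005],"rotation":[0,0,0],"grip":1},
  {"translation":[0.0263,0,0.0054],"rotation":[0,0,0],"grip":1},
])

```text
time: 9.0
tcp_pos: [0.5434, -0.0341, 0.0446]
tool_rot: [-0.096, 0.783, 0.603, 0.124]
ft_force: [-0.7, -3.2, -2.6]
finger_gap: 0.005
grasp_force: 2.3
```

Emit:
drive_tool([
  {"translation":[0.006,0,0.0004],"rotation":[0,0,0],"grip":1},
  {"translation":[0.012,0,0.0008],"rotation":[0,0,0],"grip":1},
  {"translation":[0.018,0,0.0012],"rotation":[0,0,0],"grip":1},
  {"translation":[0.024,0,0.0017],"rotation":[0,0,0],"grip":1},
  {"translation":[0.03,0,0.0021],"rotation":[0,0,0],"grip":1},
])

```text
time: 9.62
tcp_pos: [0.5511, -0.0062, 0.0521]
tool_rot: [-0.095, 0.783, 0.603, 0.124]
ft_force: [-1.9, -6.7, 0.0]
finger_gap: 0.004
grasp_force: 3.2
```

```bash
python3 rel.py
```

```text
t 9.625 front corner rel A 0.0402 lat 0.0028 z 0.0336 F along -6.95 Fz 0.05 head 75.19 tilt 17.99 gap 0.004281349774777216 dirs e [ 0.951 -0.005  0.309] up [ 0.309  0.    -0.951]
```

Emit:
drive_tool([
  {"translation":[0.005,0,0.0004],"rotation":[0,0,0],"grip":1},
  {"translation":[0.01,0,0.0007],"rotation":[0,0,0],"grip":1},
  {"translation":[0.015,0,0.001],"rotation":[0,0,0],"grip":1},
  {"translation":[0.02,0,0.0014],"rotation":[0,0,0],"grip":1},
  {"translation":[0.025,0,0.0018],"rotation":[0,0,0],"grip":1},
])

```text
time: 10.25
tcp_pos: [0.5575, 0.0168, 0.0583]
tool_rot: [-0.095, 0.783, 0.602, 0.124]
ft_force: [-1.7, -8.5, 3.4]
finger_gap: 0.004
grasp_force: 4.0
```

Emit:
drive_tool([
  {"translation":[0.003,0,0.0002],"rotation":[0,0,0],"grip":1},
  {"translation":[0.006,0,0.0004],"rotation":[0,0,0],"grip":1},
  {"translation":[0.009,0,0.0006],"rotation":[0,0,0],"grip":1},
  {"translation":[0.012,0,0.0008],"rotation":[0,0,0],"grip":1},
  {"translation":[0.015,0,0.001],"rotation":[0,0,0],"grip":1},
])

```text
time: 10.88
tcp_pos: [0.5608, 0.0316, 0.0616]
tool_rot: [-0.096, 0.783, 0.603, 0.124]
ft_force: [-1.5, -3.8, -3.4]
finger_gap: 0.004
grasp_force: 1.9
```

```bash
python3 rel.py
python3 - <<'E'
from h import *
im,c=grab('scene','s7.png')
cv2.imwrite('pics/c7.png',cv2.resize(im[200:300,240:420,::-1],(800,444),interpolation=3))
E
```

```text
t 10.875 front corner rel A 0.0793 lat 0.0027 z 0.0431 F along -4.0 Fz -3.41 head 75.2 tilt 18.0 gap 0.004117679593186223 dirs e [ 0.951 -0.005  0.309] up [ 0.309 -0.    -0.951]
```

View pics/c7.png

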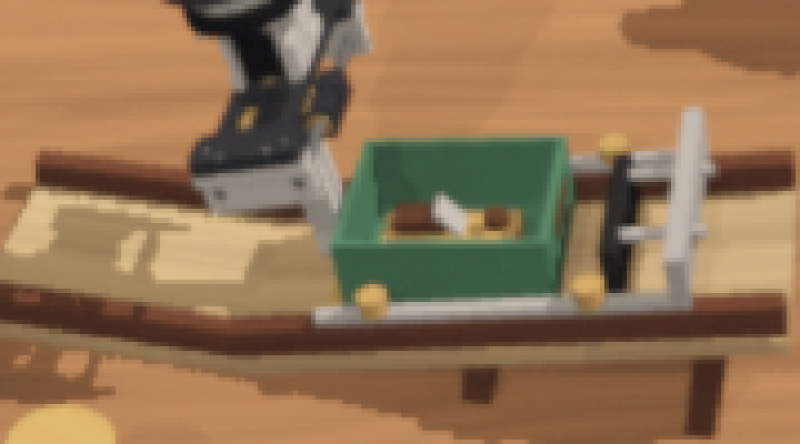

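About 25 mm remain between the tote's front and the bumper, with the tail on the lip's run-up. I continue slowly, watching the force.

Emit:
drive_tool([
  {"translation":[0.002,0,0.0001],"rotation":[0,0,0],"grip":1},
  {"translation":[0.004,0,0.0003],"rotation":[0,0,0],"grip":1},
  {"translation":[0.006,0,0.0004],"rotation":[0,0,0],"grip":1},
  {"translation":[0.008,0,0.0006],"rotation":[0,0,0],"grip":1},
  {"translation":[0.01,0,0.0007],"rotation":[0,0,0],"grip":1},
])

```text
time: 11.55
tcp_pos: [0.5633, 0.0408, 0.064]
tool_rot: [-0.095, 0.783, 0.603, 0.124]
ft_force: [0.5, -3.0, -3.6]
finger_gap: 0.0
grasp_force: 1.8
```

Emit:
drive_tool([
  {"translation":[0.001,0,0.0001],"rotation":[0,0,0],"grip":1},
  {"translation":[0.002,0,0.0001],"rotation":[0,0,0],"grip":1},
  {"translation":[0.003,0,0.0002],"rotation":[0,0,0],"grip":1},
  {"translation":[0.004,0,0.0003],"rotation":[0,0,0],"grip":1},
  {"translation":[0.005,0,0.0003],"rotation":[0,0,0],"grip":1},
])

```text
time: 12.18
tcp_pos: [0.5645, 0.0455, 0.0653]
tool_rot: [-0.095, 0.783, 0.603, 0.124]
ft_force: [-1.0, -2.9, -3.0]
finger_gap: 0.002
grasp_force: 1.8
```

```bash
python3 rel.py
```

```text
t 12.175 front corner rel A 0.0936 lat 0.0029 z 0.0468 F along -3.1 Fz -3.03 head 75.19 tilt 18.0 gap 0.0019532730053443857 dirs e [ 0.951 -0.005  0.309] up [ 0.309 -0.    -0.951]
```

Emit:
drive_tool([
  {"translation":[0.001,0,0.0001],"rotation":[0,0,0],"grip":1},
  {"translation":[0.002,0,0.0001],"rotation":[0,0,0],"grip":1},
  {"translation":[0.003,0,0.0002],"rotation":[0,0,0],"grip":1},
  {"translation":[0.004,0,0.0003],"rotation":[0,0,0],"grip":1},
  {"translation":[0.004,0,0.0003],"rotation":[0,0,0],"grip":1},
])

```text
time: 12.8
tcp_pos: [0.5656, 0.0493, 0.0663]
tool_rot: [-0.095, 0.783, 0.603, 0.124]
ft_force: [-0.3, -2.1, -3.2]
finger_gap: 0.006
grasp_force: 1.4
```

```bash
python3 rel.py
python3 - <<'E'
from h import *
im,c=grab('scene','s8.png')
cv2.imwrite('pics/c8.png',cv2.resize(im[220:280,300:400,::-1],(800,480),interpolation=3))
E
```

```text
t 12.8 front corner rel A 0.0976 lat 0.003 z 0.0478 F along -2.14 Fz -3.24 head 75.2 tilt 18.01 gap 0.006435486143603893 dirs e [ 0.951 -0.005  0.309] up [ 0.309  0.    -0.951]
```

View pics/c8.png

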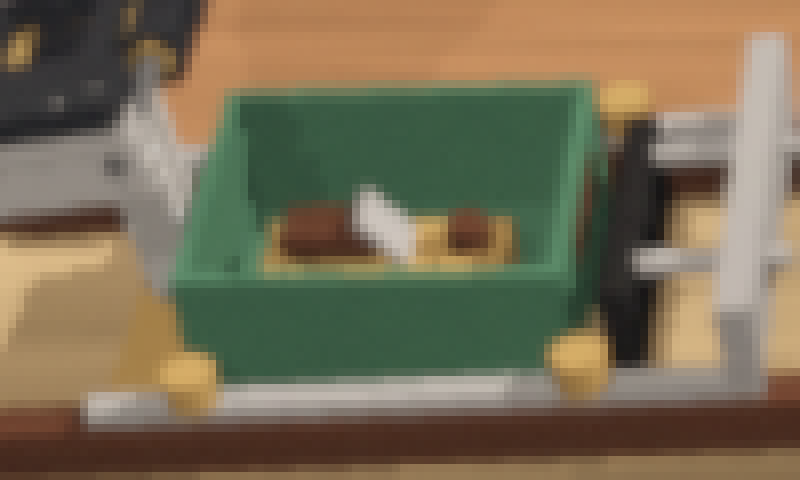

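The tote front is now within a few millimetres of the bumper, and the lip's run-up shows behind the tail at crop (150,340). I continue in 1 mm steps.

Emit:
drive_tool([
  {"translation":[0.001,0,0.0001],"rotation":[0,0,0],"grip":1},
  {"translation":[0.002,0,0.0001],"rotation":[0,0,0],"grip":1},
  {"translation":[0.003,0,0.0002],"rotation":[0,0,0],"grip":1},
  {"translation":[0.003,0,0.0002],"rotation":[0,0,0],"grip":1},
])

```text
time: 13.35
tcp_pos: [0.5664, 0.0521, 0.067]
tool_rot: [-0.095, 0.782, 0.603, 0.124]
ft_force: [-1.0, -2.7, -3.0]
finger_gap: 0.001
grasp_force: 1.4
```

```bash
python3 rel.py
```

```text
t 13.35 front corner rel A 0.1005 lat 0.003 z 0.0486 F along -2.86 Fz -2.96 head 75.21 tilt 18.01 gap 0.0009891325018281164 dirs e [ 0.951 -0.005  0.309] up [ 0.309 -0.    -0.951]
```

Emit:
drive_tool([
  {"translation":[0.001,0,0.0001],"rotation":[0,0,0],"grip":1},
  {"translation":[0.002,0,0.0001],"rotation":[0,0,0],"grip":1},
  {"translation":[0.003,0,0.0002],"rotation":[0,0,0],"grip":1},
  {"translation":[0.003,0,0.0002],"rotation":[0,0,0],"grip":1},
])

```text
time: 13.85
tcp_pos: [0.5671, 0.055, 0.0678]
tool_rot: [-0.095, 0.782, 0.603, 0.124]
ft_force: [-0.3, -1.1, -2.2]
finger_gap: 0.006
grasp_force: 1.4
```

```bash
python3 rel.py
```

```text
t 13.85 front corner rel A 0.1034 lat 0.003 z 0.0493 F along -1.13 Fz -2.22 head 75.21 tilt 18.01 gap 0.005543684842743306 dirs e [ 0.951 -0.005  0.309] up [ 0.309  0.    -0.951]
```

Emit:
drive_tool([
  {"translation":[0.001,0,0.0001],"rotation":[0,0,0],"grip":1},
  {"translation":[0.002,0,0.0001],"rotation":[0,0,0],"grip":1},
  {"translation":[0.003,0,0.0002],"rotation":[0,0,0],"grip":1},
  {"translation":[0.003,0,0.0002],"rotation":[0,0,0],"grip":1},
])

```text
time: 14.35
tcp_pos: [0.5678, 0.0578, 0.0685]
tool_rot: [-0.096, 0.782, 0.603, 0.124]
ft_force: [-0.6, -1.6, -1.8]
finger_gap: 0.007
grasp_force: 1.4
```

```bash
python3 rel.py
```

```text
t 14.35 front corner rel A 0.1064 lat 0.003 z 0.05 F along -1.71 Fz -1.83 head 75.21 tilt 18.01 gap 0.0067504721870367285 dirs e [ 0.951 -0.005  0.309] up [ 0.309 -0.    -0.951]
```

Emit:
drive_tool([
  {"translation":[0.001,0,0.0001],"rotation":[0,0,0],"grip":1},
  {"translation":[0.002,0,0.0001],"rotation":[0,0,0],"grip":1},
  {"translation":[0.002,0,0.0001],"rotation":[0,0,0],"grip":1},
])

```text
time: 14.72
tcp_pos: [0.5683, 0.0596, 0.069]
tool_rot: [-0.095, 0.783, 0.603, 0.124]
ft_force: [-0.1, -2.7, -3.2]
finger_gap: 0.006
grasp_force: 1.6
```

```bash
python3 rel.py
python3 - <<'E'
from h import *
im,c=grab('scene','s9.png')
for n in('s4','s6','s7','s8','s9'):
    i=cv2.imread(f'pics/{n}.png'); h=cv2.cvtColor(i,cv2.COLOR_BGR2HSV)
    b=i[240:262,365:400].max(2)<50; g=cv2.inRange(h,(60,80,20),(95,255,255))[225:280]
    print(n,"bumper cols",np.nonzero(b)[1].mean()+365,b.sum(),"tote cols",np.nonzero(g)[1].min(),np.nonzero(g)[1].max())
E
```

```text
t 14.725 front corner rel A 0.1082 lat 0.003 z 0.0505 F along -2.66 Fz -3.2 head 75.2 tilt 18.0 gap 0.0062328160360808835 dirs e [ 0.951 -0.005  0.309] up [ 0.309 -0.    -0.951]
s4 bumper cols 378.9326923076923 104 tote cols 243 295
s6 bumper cols 378.9313725490196 102 tote cols 281 334
s7 bumper cols 378.97058823529414 102 tote cols 315 366
s8 bumper cols 378.3253968253968 126 tote cols 322 375
s9 bumper cols 378.6371681415929 113 tote cols 326 377
```

Emit:
drive_tool([
  {"translation":[0.001,0,0.0001],"rotation":[0,0,0],"grip":1},
  {"translation":[0.002,0,0.0001],"rotation":[0,0,0],"grip":1},
  {"translation":[0.002,0,0.0001],"rotation":[0,0,0],"grip":1},
])

```text
time: 15.15
tcp_pos: [0.5686, 0.0611, 0.0694]
tool_rot: [-0.095, 0.783, 0.603, 0.124]
ft_force: [-1.9, -4.4, -3.6]
finger_gap: 0.006
grasp_force: 2.7
```

```bash
cat > tr.py <<'E'
import sys
from h import *
n=sys.argv[1]; im,c=grab('scene',n+'.png')
i=im; h=cv2.cvtColor(i,cv2.COLOR_RGB2HSV)
b=i[240:262,365:400].max(2)<50; g=cv2.inRange(h,(60,80,20),(95,255,255))[225:280]
print(n,"bumper",np.nonzero(b)[1].mean()+365,b.sum(),"tote",np.nonzero(g)[1].min(),np.nonzero(g)[1].max(),[np.nonzero(g[r])[0].min() for r in range(20,44,3)],[np.nonzero(g[r])[0].max() for r in range(20,44,3)])
E
python3 rel.py; python3 tr.py s10
```

```text
t 15.15 front corner rel A 0.1097 lat 0.0029 z 0.0509 F along -4.68 Fz -3.59 head 75.18 tilt 17.98 gap 0.0056117007492990055 dirs e [ 0.951 -0.005  0.309] up [ 0.309 -0.    -0.951]
s10 bumper 378.96363636363634 110 tote 327 377 [np.int64(330), np.int64(329), np.int64(328), np.int64(327), np.int64(327), np.int64(328), np.int64(328), np.int64(329)] [np.int64(375), np.int64(374), np.int64(375), np.int64(374), np.int64(374), np.int64(375), np.int64(366), np.int64(341)]
```

The force has risen to 4.7 N, so the bumper is touched gently. The tail is therefore 4 mm past the lip. I back the finger off briskly so the tail drops.

Emit:
drive_tool([
  {"translation":[-0.02,0,-0.0014],"rotation":[0,0,0],"grip":1},
  {"translation":[-0.04,0,-0.0028],"rotation":[0,0,0],"grip":1},
  {"translation":[-0.04,0,-0.0028],"rotation":[0,0,0],"grip":1},
  {"translation":[-0.04,0,-0.0028],"rotation":[0,0,0],"grip":1},
])

```text
time: 15.7
tcp_pos: [0.5593, 0.0248, 0.0602]
tool_rot: [-0.096, 0.782, 0.603, 0.124]
ft_force: [0.5, 0.3, -0.2]
finger_gap: 0.006
grasp_force: 0.0
```

```bash
python3 rel.py; python3 tr.py s11
python3 - <<'E'
from h import *
im,_=grab('side','d11.png'); s=cv2.imread('pics/s11.png')
cv2.imwrite('pics/c11.png',np.vstack([cv2.resize(s[215:295,260:400],(560,320),interpolation=3),cv2.resize(im[170:310,260:405,::-1],(560,270),interpolation=3)]))
E
```

```text
t 15.7 front corner rel A 0.0723 lat 0.003 z 0.0418 F along 0.46 Fz -0.19 head 75.23 tilt 18.04 gap 0.005808214700953957 dirs e [ 0.951 -0.005  0.31 ] up [ 0.31   0.    -0.951]
s11 bumper 378.77477477477476 111 tote 327 377 [np.int64(329), np.int64(329), np.int64(328), np.int64(327), np.int64(327), np.int64(327), np.int64(328), np.int64(329)] [np.int64(374), np.int64(375), np.int64(374), np.int64(374), np.int64(374), np.int64(370), np.int64(366), np.int64(341)]
```

View pics/c11.png

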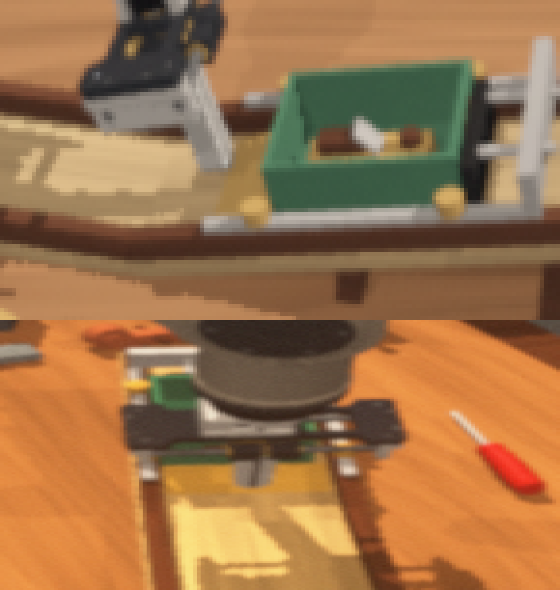

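The tote stays against the upper end with the finger clear. I check numerically whether the tail dropped, using rim rows before and after.

Run:
```python
from h import *
import pickle
c=cam("scene")
def rows(n):
    i=cv2.imread(f'pics/{n}.png'); g=cv2.inRange(cv2.cvtColor(i,cv2.COLOR_BGR2HSV),(60,80,20),(95,255,255))[215:285]
    return [(k,np.nonzero(g[:,k])[0].min()+215,np.nonzero(g[:,k])[0].max()+215) for k in (334,338,342,350,358,364,368)]
for n in('s8','s9','s10','s11'): print(n,[tuple(map(int,r)) for r in rows(n)])
a=cv2.imread('pics/s10.png',0).astype(np.float32);b=cv2.imread('pics/s11.png',0).astype(np.float32)
for nm,(x,y,w,h) in dict(tail=(326,240,16,32),plane=(338,244,30,14),front=(356,230,20,40)).items():
    print(nm,cv2.phaseCorrelate(a[y:y+h,x:x+w].copy(),b[y:y+h,x:x+w].copy(),cv2.createHanningWindow((w,h),cv2.CV_32F)))
# expected corners flat vs tail up
e=np.array([.2504,.9681,0]); l=np.array([.9681,-.2504,0]); A=np.array([.542,-.0305,0])
for tx in(.098,.102,.106):
  for up in(0,.007):
    F=A+.008*e+[0,0,.008]; X=np.cos(.244)*e+[0,0,np.sin(.244)]; N=-np.sin(.244)*e+[0,0,np.cos(.244)]
    r=lambda x,y,z:F+X*(tx+x)+l*y+N*(z+up*(1-x/.13))
    print(tx,up,"tail near rim",proj(c,r(0,.055,.055)).round(1),"tail far",proj(c,r(0,-.055,.055)).round(1),"front near",proj(c,r(.13,.055,.055)).round(1),"tail near bottom",proj(c,r(0,.055,0)).round(1))
```

```text
s8 [(334, 233, 266), (338, 233, 266), (342, 232, 265), (350, 232, 265), (358, 232, 265), (364, 232, 264), (368, 232, 261)]
s9 [(334, 235, 266), (338, 234, 266), (342, 234, 265), (350, 233, 265), (358, 233, 265), (364, 232, 264), (368, 232, 261)]
s10 [(334, 235, 266), (338, 234, 266), (342, 234, 265), (350, 233, 265), (358, 233, 265), (364, 232, 264), (368, 232, 261)]
s11 [(334, 234, 266), (338, 234, 266), (342, 234, 265), (350, 233, 265), (358, 233, 265), (364, 232, 264), (368, 232, 261)]
tail ((0.11255361523212848, 0.19423585172374658), 1.0675302846357226)
plane ((-0.2589944392726409, 0.5103548072088433), 1.0277783764733208)
front ((-0.03851107027051093, 0.06474642117095186), 0.9844390475749969)
0.098 0 tail near rim [319.9 257. ] tail far [327.  232.7] front near [368.6 253.8] tail near bottom [324.5 272.8]
0.098 0.007 tail near rim [319.3 254.9] tail far [326.5 230.7] front near [368.6 253.8] tail near bottom [323.9 270.9]
0.102 0 tail near rim [321.4 256.9] tail far [328.4 232.6] front near [370.1 253.7] tail near bottom [325.9 272.8]
0.102 0.007 tail near rim [320.8 254.8] tail far [327.8 230.5] front near [370.1 253.7] tail near bottom [325.3 270.8]
0.106 0 tail near rim [322.8 256.8] tail far [329.7 232.4] front near [371.6 253.6] tail near bottom [327.3 272.7]
0.106 0.007 tail near rim [322.2 254.7] tail far [329.2 230.4] front near [371.6 253.6] tail near bottom [326.8 270.7]
```

The far rim line fell about 2 px (about 7 mm) at the tail between s8 and s9. Its slope now matches the flat pose, about 2.5 px over 34 px where a raised tail would give about 0.8. The tail has dropped, so I retract clear and let it settle.

Emit:
drive_tool([
  {"translation":[-0.03,0,-0.03],"rotation":[0,0,0],"grip":1},
  {"translation":[-0.03,0,-0.08],"rotation":[0,0,0],"grip":1},
  {"translation":[-0.04,0,-0.12],"rotation":[0,0,0],"grip":1},
  {"translation":[-0.04,0,-0.12],"rotation":[0,0,0],"grip":1},
  {"translation":[-0.04,0,-0.12],"rotation":[0,0,0],"grip":1},
])

```text
time: 16.42
tcp_pos: [0.5396, -0.0479, 0.1612]
tool_rot: [-0.096, 0.782, 0.603, 0.124]
ft_force: [-0.3, -0.4, 0.7]
finger_gap: 0.006
grasp_force: 0.0
```

```bash
python3 tr.py s12
python3 - <<'E'
from h import *
im=cv2.imread('pics/s12.png'); g=cv2.inRange(cv2.cvtColor(im,cv2.COLOR_BGR2HSV),(60,80,20),(95,255,255))
# wrist view check: rim corners on the flat-slope rim plane
w,c=grab('wrist','w12.png'); m=cv2.inRange(cv2.cvtColor(w,cv2.COLOR_RGB2HSV),(60,80,20),(95,255,255))
k=cv2.convexHull(max(cv2.findContours(m,0,2)[0],key=cv2.contourArea))
cs=cam('scene'); e=np.array([.2504,.9681,0]); A=np.array([.542,-.0305,0]); F=A+.008*e+[0,0,.008]; X=np.cos(.244)*e+[0,0,np.sin(.244)]; N=-np.sin(.244)*e+[0,0,np.cos(.244)]
for p in cv2.approxPolyDP(k,5,True)[:,0]:
    r=ray(c,p); P=c["o"]+r*((F+.055*N-c["o"])@N)/(r@N); print(p,((P-F)@X).round(4),P.round(3),proj(cs,P).round(1))
print([(k,int(np.nonzero(g[215:285,k])[0].min()+215)) for k in range(330,374,4)], arm.read_state()["time"])
E
```

```text
s12 bumper 378.76785714285717 112 tote 327 377 [np.int64(329), np.int64(329), np.int64(328), np.int64(327), np.int64(327), np.int64(327), np.int64(328), np.int64(329)] [np.int64(375), np.int64(374), np.int64(374), np.int64(374), np.int64(374), np.int64(370), np.int64(366), np.int64(341)]
[393   0] 0.1888 [0.638 0.128 0.107] [353.7 254.3]
[386 128] 0.1083 [0.617 0.053 0.088] [323.9 255.9]
[376 135] 0.1036 [0.609 0.051 0.086] [322.7 254.4]
[249 134] 0.1047 [0.522 0.074 0.087] [328.7 234.5]
[235 125] 0.1107 [0.514 0.082 0.088] [331.4 232.3]
[231   0] 0.1892 [0.535 0.156 0.107] [358.6 230.3]
[(330, 242), (334, 235), (338, 234), (342, 234), (346, 234), (350, 233), (354, 233), (358, 233), (362, 232), (366, 232), (370, 232)] 16.525
```

```bash
python3 -c "
from station import arm
print(arm.job_done())"
```

```text
the job is handed in; nothing more can be done
None
```

The job is handed in at about 16.5 s: the brass plane was in the tote at my last look, the tail has dropped behind the lip, and the tote measures flat on the slope. The bumper was only lightly touched (wrist force under 5 N), and no verdict came back.

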